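# Unlock the letter drop box and hold its flap half open

## Task

Unlock the drop box: push its latch knob down, turn it clockwise until it stops so that the tongue is clear of the flap, and let the knob spring back up. Then press the black pad of the flap lever down with the fingertips to half of its travel, never all the way to its stop, and keep it there so that the flap stays half open for posting: finish while still holding it. Leave everything else on the counter where it is.

Things in the scene. Friction and masses are not known exactly. Their poses are not given: they have to be found in the camera images.
- dropbox: Red steel letter drop box, fixed on the counter, 250 (x) x 340 (y) x 110 mm high. Origin: centre of its underside; z up, x pointing away from the press pad's side. Yaw within 0.35 rad. On its top: posting mouth under an aluminium flap (98 x 168 mm), a steel arm with a black press pad rising from the flap's shaft towards -x, the latch at (40, 105) mm, a padlock at about (-92, 130) mm.
- knob_grip (a point): Grip point on the latch's vertical axis, 68 mm above the box top when the knob is up. The black grip bar is 14 mm thick (x), 42 mm long (y), 37 mm tall; this point is 14 mm below the bar's top and 23 mm above the round disc (44 mm across) under the bar. Turns and sinks with the knob: its own x axis is across the bar (close the fingers along it), y along the bar, z up.
- latch (a joint): Turn of the latch, rad: 0 locked, 1.25 stop; grows clockwise seen from above; starts at 0 to 0.15; stays where left (friction 0.06 N m). Its steel tongue (18 mm wide, 85 mm from the axis, 20 mm above the box top) lies over the flap's edge when locked and swings clear towards box -x. Bolted below 0.2 rad unless the knob is pushed in 6.5 mm; let up past 1.0 rad it is bolted open.
- knob (a joint): How far the knob is pushed down (m): 0 = up, 0.008 = bottom stop. Spring: about 2.5 N at the top, 6 N at the bottom; it springs up by itself when let go.
- paddle (a joint): Turn of the flap and its press arm about the flap's shaft (rad): 0 = flap shut, pad up; grows as the pad is pressed down and the flap rises; 0.55 = bottom stop (arm level). Half-way is 0.275. A spring returns it; on the pad it takes 4 N to start, 5.5 N half-way, 8 N at the stop. Held shut by the tongue until the latch is turned.
- flap_shaft (a point): Middle of the flap's horizontal shaft, 134 mm above the counter. The shaft runs along box y. The pad's centre swings about it.
- pad (a point): Black rubber press pad on the arm: 46 mm along the arm, 60 mm wide, 8 mm thick. Origin: centre of its top face, 97 mm from the shaft along the arm and 11 mm above the arm's line through the shaft, in the plane (box y = -35 mm) of flap_shaft. At joint 0 the arm rises 0.55 rad towards box -x and the origin is 194 mm above the counter, half-way 171, at the stop 145.
- parcel: Bystander: taped cardboard parcel 170 x 120 x 70 mm, beside the box. Origin: centre of underside.
- small_parcel: Bystander: taped cardboard parcel 110 x 90 x 45 mm, on the other side of the box. Origin: centre of underside.
- padlock: Bystander: brass padlock 22 x 40 x 62 mm, standing loose on top of the drop box. Origin: centre of underside.
- stapler: Bystander: stapler 35 x 130 x 44 mm, in front of the box. Origin: centre of underside.
- tape_roll: Bystander: roll of brown parcel tape, 96 mm across, 45 mm high. Origin: centre of underside.
- mug: Bystander: white mug 80 mm across, 95 mm high. Origin: centre of underside.
- pen_cup: Bystander: grey pen cup 72 mm across, 90 mm high. Origin: centre of underside.

How it is judged (in metres and radians):
On the way, in this order (a step that is already met when the one before it is completed fails the run):
1. the knob is pushed down while the latch is still locked (value of joint knob above 0.005 m and value of joint latch below 0.35 rad), for 0.02 s.
2. the latch is turned to its stop, with the flap still shut (value of joint latch above 1.05 rad and value of joint paddle below 0.1 rad), for 0.1 s.
3. the knob is let up and the pad is held half-way down with the fingertips (value of joint latch above 1.05 rad and value of joint knob below 0.003 m and value of joint paddle between 0.19 and 0.36 rad and contact force between the fingers and press_pad above 1.5 N), for 0.5 s.
At the end, for the whole second after the job is handed in: The latch is turned past 1.05 rad, its knob is up (within 3 mm), the flap lever stands still between 0.19 and 0.36 rad (half of its travel is 0.275), and the fingers press on the pad with more than 1.5 N (all of step 3 and velocity of joint paddle between -0.1 and 0.1 rad/s); the arm keeps its last pose, push and grip.
It fails at once if the pad is pressed all the way down to its stop (past 0.50 of 0.55 rad) (value of joint paddle above 0.5 rad).
It fails at once if a bystander is moved by more than 30 mm (distance of any of parcel, small_parcel, padlock, stapler, tape_roll, mug, pen_cup from where it was at the start of the episode above 0.03 m).
It also fails if it takes over 42 s, if anything falls off the work surface, if the arm or the gripper's body presses on something with over 40 N, if the wrist force passes 120 N, or if a joint passes its speed limit or range.

## Robot

A 6-joint arm with a two-finger parallel gripper is mounted at the origin on the work surface. World frame = base frame: x ahead of the robot, y to its left, z up, the work surface at z = 0. Lengths are in mm, angles in degrees, forces in N, time in s.
With the tool pointing down it reaches from about 300 to 850 mm from the base axis. Payload 4.2 kg.
Tool frame: the origin (TCP) lies at the very end of the fingers, on their centre line; the grasp point (between the pads) lies 19 mm behind it (env.grip_point_offset is the distance from the TCP to the grasp point, in mm); z points along the fingers, y is the line along which they close (so a half turn about z gives the same grasp; the last joint's range is limited). The gripper opens to 91 mm and grips with 3 to 60 N. Pads are 32 mm wide; open, the fingers measure 118 mm over their backs; the gripper's body (76 mm by 178 mm) begins 60 mm behind the grasp point.
Start: joints at [-77.12, 18.312, 89.639, -0, 72.044, -1.146], TCP at [139.361, -557.873, 213.976] pointing down, gripper open.
Joint ranges: [-177.97, 177.97], [-48.28, 115.42], [12.27, 149.76], [-77.06, 257.06], [2.81, 150.46], [-146.56, 146.56]. Speed limits (degrees/s): [147.25, 147.25, 180, 180, 180, 180].

## Interface

Orientations are given as [roll, pitch, yaw] about the fixed x, y, z axes, in that order (R = Rz(yaw) Ry(pitch) Rx(roll)).
In Python, from workcell import env gives the robot as it stands. The module is installed in compiled form; this text tells all that it offers.
- The arm moves only by the tool arm_command, never from a script. Its argument "rows" is a list of rows, each an object with "delta_pos": the shift along the tool's x, y, z in mm, a list of three; "roll": the turn about the tool's z in units of 5 degrees (1.0 is 5 degrees); "jaw": the opening in per cent of the stroke, from 0 (shut) to 100 (fully open). A call has 1 to 20 rows; each row is the pose to reach, as a shift and turn from the pose commanded when the call began, along the tool's axes at that moment; what a row does not reach only later rows make up. A row lasts 1/12 s, in which the tool goes at most 41.7 mm and 7.16 degrees, less where a joint would pass 70% of its speed; a pose out of reach is approached as far as the arm can. A call with a gripper value outside its range is refused whole. The fingers move at their own pace and stop on an object; "squeeze" is the grip in N (left out, the last holds). Time passes only in rows, so rows that repeat a pose let the fingers close. It gives the time, the measured TCP pose, the force, the opening and the grip force at its end, in the units of the state.
- env.state(): the state, without advancing time (a new reading comes with each control period).
- env.grab_frame(name): name is "scene" or "top"; returns a dict with "img" (384x512x3 uint8, blue, green, red), "z_map" (384x512 float32, mm along the optical axis (not along the pixel's ray), 0 where there is no reading), "fov_y" (degrees; the focal length in pixels is half the picture's height over the tangent of half this angle, whatever the lens; pixels are square), "cx", "cy" (the principal point, pixels), "dist" ([k1, k2, p1, p2, k3] as OpenCV has them; the pictures are not rectified), "R" (3x3) and "t" (3): a world point X has camera coordinates R X + t. Camera axes: x right, y down, z forward; pixel columns grow to the right and rows downward; lengths in mm; the calibration is good to about 2 mm. A picture is of the moment at which its call begins.
- env.job_done(): hands the job in; it is judged then, once.
The state is a dict: "time_s": time; "qpos": joint angles; "qvel": joint speeds; "effort": joint torques, N m; "ee_pos": TCP position; "ee_rot": TCP orientation; "force": force on the tool from outside, world axes, zero at the start; "torque": the same for the moment, N m; "gripper_width": finger opening in mm; "gripper_force": force on a finger pad.
Only numpy, scipy, OpenCV 4.12 (cv2) and the standard library are available. Lean on these libraries where they do the work, as an engineer would, in place of code of your own. Each camera call takes 0.05 s, during which the arm holds its last target. There are 200 camera calls.

## Working session

There is one attempt and no reset: what is moved stays moved. The work goes in short steps, Python scripts to look and compute and a tool call to move; the robot and the scene stay as the last step left them, time stands still between calls to the robot, and variables do not carry over. Pictures are saved under pics/ and viewed, at most 10 in all, crops included, and the job is handed in when it is done.

Besides the shell and the picture viewer there is one more tool, called by a JSON object that holds its "name" and its "arguments", one argument or row to a line. arm_command: Moves the arm, as the interface text tells. Its arguments: {"type":"object","properties":{"rows":{"type":"array"},"squeeze":{"type":"number"}},"required":["rows"]}

```bash
mkdir -p pics
cat > h.py <<'E'
import numpy as np, cv2
from workcell import env
def grab(n):
    f=env.grab_frame(n); h=f["img"].shape[0]
    fl=h/2/np.tan(np.radians(f["fov_y"])/2)
    f["K"]=np.array([[fl,0,f["cx"]],[0,fl,f["cy"]],[0,0,1]]); f["D"]=np.array(f["dist"],float)
    f["R"]=np.array(f["R"]);f["t"]=np.array(f["t"]).ravel(); return f
def pts(f,uv):
    uv=np.asarray(uv,float).reshape(-1,2)
    n=cv2.undistortPoints(uv[:,None],f["K"],f["D"])[:,0]
    return np.c_[n,np.ones(len(n))]
def zpts(f,uv):
    uv=np.asarray(uv,int).reshape(-1,2); z=f["z_map"][uv[:,1],uv[:,0]]
    return (pts(f,uv)*z[:,None]-f["t"])@f["R"]
def plane(f,uv,h):
    d=pts(f,uv)@f["R"]; c=-f["R"].T@f["t"]; return c+d*((h-c[2])/d[:,2])[:,None]
def proj(f,X):
    return cv2.projectPoints(np.asarray(X,float).reshape(-1,1,3),cv2.Rodrigues(f["R"])[0],f["t"],f["K"],f["D"])[0][:,0]
E
python3 - <<'E'
from h import *
print(env.state())
for n in("top","scene"):
    f=grab(n); np.savez(n+"0",**{k:f[k] for k in f}); cv2.imwrite(f"pics/{n}0.png",f["img"]); print(n,-f["R"].T@f["t"],f["R"][2],f["dist"])
E
```

```text
{'time_s': 0.0, 'qpos': array([-7.71214129e+01,  1.83516396e+01,  8.97073304e+01, -2.61415189e-04,
        7.20441800e+01, -1.14644135e+00]), 'qvel': array([-0.11595042, -0.00877874,  0.10151535, -0.03483415,  0.0294701 ,
        0.03686907]), 'effort': array([-4.73939019e-05, -4.12464237e+01, -2.31975389e+01,  7.29007297e-02,
        4.58333921e-02, -1.52636926e-04]), 'ee_pos': array([ 139.22790363, -557.35725186,  213.11404258]), 'ee_rot': array([-1.79896866e+02, -1.81532039e-03,  1.40251077e+01]), 'force': array([-0.40275463,  0.76456471, -0.10884069]), 'torque': array([-0.01618689, -0.04861717, -0.05715652]), 'gripper_force': 0.0, 'gripper_width': 91.36115733635611}
top [ 456.24882685    2.67619323 1591.91518621] [ 0.06270202  0.010221   -0.99797995] [-0.05041866  0.          0.          0.          0.        ]
scene [1246.80712393  244.37502673 1417.58476676] [-0.46704954 -0.16183079 -0.86929599] [0.04585396 0.         0.         0.         0.        ]
```

View pics/top0.png

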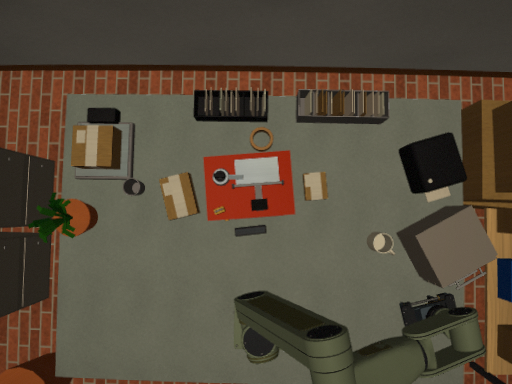

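View pics/scene0.png

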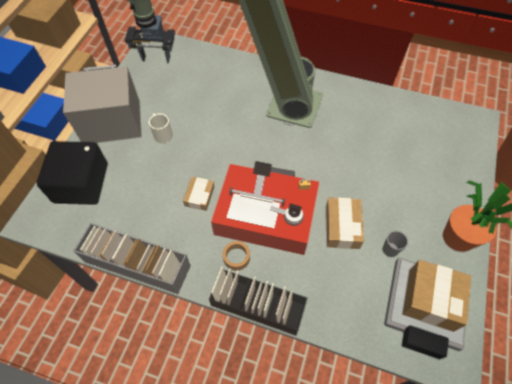

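The top view shows the red box at about (250,185), with the knob at (221,177), the pad at (259,204) and the padlock at (219,210). World x points up in the picture. The scene view shows the same layout, with the knob at (294,214) and the pad at (262,168).

```bash
cat > m.py <<'E'
from h import *
for n in("top","scene"):
    f=dict(np.load(n+"0.npz")); hsv=cv2.cvtColor(f["img"],cv2.COLOR_BGR2HSV)
    m=(((hsv[...,0]<6)|(hsv[...,0]>174))&(hsv[...,1]>180)&(hsv[...,2]>90)).astype(np.uint8)
    k,l,s,c=cv2.connectedComponentsWithStats(m)
    roi=[i for i in range(1,k) if s[i,4]>300 and 150<c[i][0]<350 and 120<c[i][1]<280]
    i=max(roi,key=lambda i:s[i,4]); v,u=np.where(l==i); P=zpts(f,np.c_[u,v])
    top=P[abs(P[:,2]-110)<8]; print(n,len(P),len(top),np.median(top[:,2]))
    r=cv2.minAreaRect(top[:,:2].astype(np.float32)); print(r)
    # everything above box top
    x0,y0,w,h=s[i,:4]; U,V=np.meshgrid(np.arange(x0,x0+w),np.arange(y0-12,y0+h)); uv=np.c_[U.ravel(),V.ravel()]
    Q=zpts(f,uv); H=hsv[uv[:,1],uv[:,0]]
    dark=(H[:,2]<60)&(Q[:,2]>140)&(Q[:,2]<230)
    D=Q[dark]; g=(D[:,1]>r[0][1]+40)
    for nm,S in(("knob",D[g&(D[:,2]>170)]),("pad",D[~g])):
        if len(S): print(nm,len(S),S.mean(0),S.min(0),S.max(0))
    cv2.imwrite(f"pics/{n}_c.png",cv2.resize(f["img"][y0-10:y0+h+10,x0-10:x0+w+10],None,fx=5,fy=5,interpolation=cv2.INTER_CUBIC)); print("crop origin",x0-10,y0-10)
E
python3 m.py
```

```text
top 3097 3039 109.87557108537139
((557.2164916992188, 51.4398193359375), (247.39854431152344, 336.2472839355469), 5.370166778564453)
knob 43 [585.07268793 157.61239038 190.95434104] [579.21990427 139.22421392 183.30973899] [590.62192303 176.911935   197.96790465]
pad 160 [483.71242289   7.48615569 193.61438305] [464.06857152 -76.59478062 145.20058207] [572.52386681  34.88524737 211.85428634]
crop origin 194 141
scene 3104 3079 109.58231126916695
((560.4326171875, 49.90167999267578), (249.89073181152344, 330.13775634765625), 5.165571212768555)
knob 1 [598.19452647 171.85211316 178.4686318 ] [598.19452647 171.85211316 178.4686318 ] [598.19452647 171.85211316 178.4686318 ]
crop origin 203 155
```

```bash
python3 -c "
import cv2
a=cv2.imread('pics/top_c.png');b=cv2.imread('pics/scene_c.png');print(a.shape,b.shape)"
```

```text
(445, 550, 3) (490, 625, 3)
```

View pics/top_c.png

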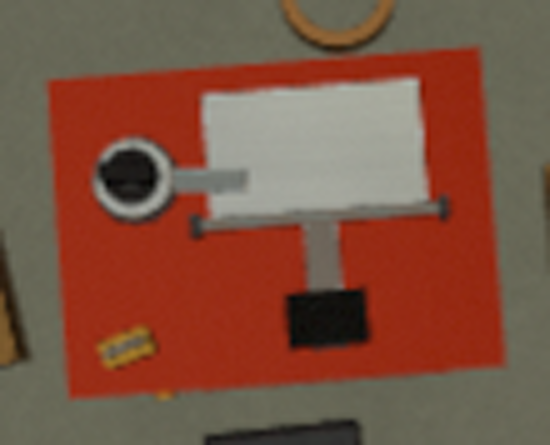

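View pics/scene_c.png

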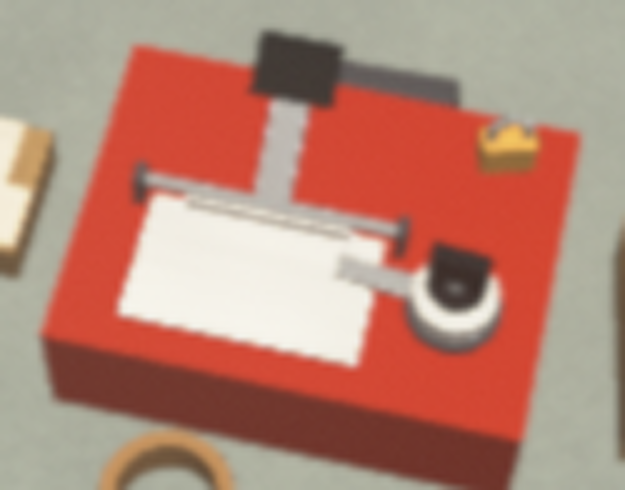

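The top crop shows the knob bar at about (133,172). The tongue ends at (247,180), about 6° clockwise of locked, so the bar's yaw is close to 0 in world. The pad is at (328,318). Next I go above the knob with the fingers closing along world x.

{"name": "arm_command", "arguments": {
  "rows": [
    {"delta_pos": [608,-586,-66],"roll": -15.2,"jaw": 60},
    {"delta_pos": [608,-586,-66],"roll": -15.2,"jaw": 60},
    {"delta_pos": [608,-586,-66],"roll": -15.2,"jaw": 60},
    {"delta_pos": [608,-586,-66],"roll": -15.2,"jaw": 60},
    {"delta_pos": [608,-586,-66],"roll": -15.2,"jaw": 60},
    {"delta_pos": [608,-586,-66],"roll": -15.2,"jaw": 60},
    {"delta_pos": [608,-586,-66],"roll": -15.2,"jaw": 60},
    {"delta_pos": [608,-586,-66],"roll": -15.2,"jaw": 60},
    {"delta_pos": [608,-586,-66],"roll": -15.2,"jaw": 60},
    {"delta_pos": [608,-586,-66],"roll": -15.2,"jaw": 60},
    {"delta_pos": [608,-586,-66],"roll": -15.2,"jaw": 60},
    {"delta_pos": [608,-586,-66],"roll": -15.2,"jaw": 60},
    {"delta_pos": [608,-586,-66],"roll": -15.2,"jaw": 60},
    {"delta_pos": [608,-586,-66],"roll": -15.2,"jaw": 60},
    {"delta_pos": [608,-586,-66],"roll": -15.2,"jaw": 60},
    {"delta_pos": [608,-586,-66],"roll": -15.2,"jaw": 60},
    {"delta_pos": [608,-586,-66],"roll": -15.2,"jaw": 60},
    {"delta_pos": [608,-586,-66],"roll": -15.2,"jaw": 60},
    {"delta_pos": [608,-586,-66],"roll": -15.2,"jaw": 60},
    {"delta_pos": [608,-586,-66],"roll": -15.2,"jaw": 60}
  ]
}}

```text
time_s: 1.77
ee_pos: [580.4, 148.5, 278.6]
ee_rot: [-180.0, 0.0, 90.1]
force: [0.2, -0.5, 0.9]
gripper_width: 54.7
gripper_force: 0.0
```

{"name": "arm_command", "arguments": {
  "rows": [
    {"delta_pos": [9,6,60],"roll": 0,"jaw": 60},
    {"delta_pos": [9,6,60],"roll": 0,"jaw": 60},
    {"delta_pos": [9,6,60],"roll": 0,"jaw": 60},
    {"delta_pos": [9,6,60],"roll": 0,"jaw": 60}
  ]
}}

```text
time_s: 2.1
ee_pos: [585.3, 155.4, 217.7]
ee_rot: [-179.8, 0.1, 90.1]
force: [0.3, -0.3, 0.7]
gripper_width: 54.9
gripper_force: 0.0
```

Run:
```python
from h import *
print(env.state()["ee_pos"])
f=grab("scene"); a=f["img"][130:270,190:350]; g=grab("top"); b=g["img"][120:260,170:330]
cv2.imwrite("pics/s1.png",cv2.resize(np.hstack([a,b]),None,fx=2.5,fy=2.5,interpolation=cv2.INTER_CUBIC))
```

```text
[585.26757883 155.41188515 217.66012644]
```

View pics/s1.png

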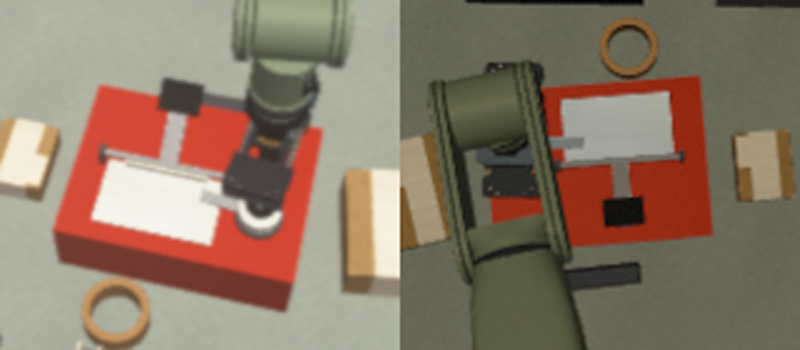

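The fingers straddle the knob in the scene half (around pixel (258,190)), and everything else is undisturbed. Now I lower and close.

{"name": "arm_command", "arguments": {
  "rows": [
    {"delta_pos": [3,2,20],"roll": 0,"jaw": 60},
    {"delta_pos": [3,2,40],"roll": 0,"jaw": 60},
    {"delta_pos": [3,2,52],"roll": 0,"jaw": 60},
    {"delta_pos": [3,2,52],"roll": 0,"jaw": 60}
  ]
}}

```text
time_s: 2.53
ee_pos: [587.1, 157.5, 166.3]
ee_rot: [-179.9, 0.0, 90.0]
force: [0.1, 0.4, 0.2]
gripper_width: 54.4
gripper_force: 0.0
```

{"name": "arm_command", "arguments": {
  "rows": [
    {"delta_pos": [0,0,0],"roll": 0,"jaw": 30},
    {"delta_pos": [0,0,0],"roll": 0,"jaw": 22},
    {"delta_pos": [0,0,0],"roll": 0,"jaw": 18},
    {"delta_pos": [0,0,0],"roll": 0,"jaw": 12},
    {"delta_pos": [0,0,0],"roll": 0,"jaw": 8},
    {"delta_pos": [0,0,0],"roll": 0,"jaw": 8},
    {"delta_pos": [0,0,0],"roll": 0,"jaw": 8},
    {"delta_pos": [0,0,0],"roll": 0,"jaw": 8}
  ],
  "squeeze": 10
}}

```text
time_s: 3.2
ee_pos: [588.7, 158.5, 167.3]
ee_rot: [179.9, -0.0, 90.0]
force: [1.5, -0.6, 1.3]
gripper_width: 14.3
gripper_force: 10.0
```

{"name": "arm_command", "arguments": {
  "rows": [
    {"delta_pos": [0.5,1.5,0],"roll": 0,"jaw": 5},
    {"delta_pos": [0.5,1.5,0],"roll": 0,"jaw": 5},
    {"delta_pos": [0.5,1.5,3],"roll": 0,"jaw": 5},
    {"delta_pos": [0.5,1.5,6],"roll": 0,"jaw": 5},
    {"delta_pos": [0.5,1.5,8],"roll": 0,"jaw": 5},
    {"delta_pos": [0.5,1.5,9],"roll": 0,"jaw": 5},
    {"delta_pos": [0.5,1.5,9],"roll": 0,"jaw": 5}
  ],
  "squeeze": 40
}}

```text
time_s: 3.78
ee_pos: [589.0, 158.6, 159.2]
ee_rot: [-180.0, 0.0, 90.0]
force: [-5.9, -3.1, 11.6]
gripper_width: 14.0
gripper_force: 40.0
```

{"name": "arm_command", "arguments": {
  "rows": [
    {"delta_pos": [0,0,0],"roll": 1,"jaw": 5},
    {"delta_pos": [0,0,0],"roll": 2,"jaw": 5},
    {"delta_pos": [0,0,0],"roll": 3,"jaw": 5},
    {"delta_pos": [0,0,0],"roll": 4,"jaw": 5},
    {"delta_pos": [0,0,0],"roll": 5,"jaw": 5},
    {"delta_pos": [0,0,0],"roll": 6,"jaw": 5},
    {"delta_pos": [0,0,0],"roll": 7,"jaw": 5},
    {"delta_pos": [0,0,0],"roll": 8,"jaw": 5},
    {"delta_pos": [0,0,0],"roll": 9,"jaw": 5},
    {"delta_pos": [0,0,0],"roll": 10,"jaw": 5},
    {"delta_pos": [0,0,0],"roll": 11,"jaw": 5},
    {"delta_pos": [0,0,0],"roll": 12,"jaw": 5},
    {"delta_pos": [0,0,0],"roll": 12,"jaw": 5}
  ]
}}

```text
time_s: 4.87
ee_pos: [589.5, 158.3, 159.1]
ee_rot: [179.9, -0.0, 29.8]
force: [-3.4, -3.6, 10.5]
gripper_width: 13.4
gripper_force: 40.0
```

```bash
python3 -c "
from h import *
s=env.state();print(s['torque'],s['force'],s['ee_rot'],s['ee_pos'],s['qpos'][5])"
```

```text
[-0.74058638  0.79302456 -0.09850293] [-3.40851473 -3.62652949 10.49856972] [ 1.79918983e+02 -1.44537619e-02  2.98476301e+01] [589.51594057 158.26122634 159.14433848] 74.17264148687939
```

{"name": "arm_command", "arguments": {
  "rows": [
    {"delta_pos": [0,0,0],"roll": 0.5,"jaw": 5},
    {"delta_pos": [0,0,0],"roll": 1.0,"jaw": 5},
    {"delta_pos": [0,0,0],"roll": 1.5,"jaw": 5},
    {"delta_pos": [0,0,0],"roll": 1.5,"jaw": 5}
  ]
}}

```text
time_s: 5.2
ee_pos: [589.6, 158.2, 159.2]
ee_rot: [179.9, -0.0, 22.6]
force: [-4.1, -3.2, 11.4]
gripper_width: 13.8
gripper_force: 40.1
```

```bash
python3 -c "
from h import *
s=env.state();print(s['torque'],s['force'],s['ee_rot'],s['ee_pos'],s['qpos'][5])"
```

```text
[-0.72889759  0.78062419  0.97046723] [-4.11550823 -3.24017209 11.38799681] [ 1.79872711e+02 -3.11297787e-02  2.26349359e+01] [589.61080183 158.21227823 159.158564  ] 81.42502255845797
```

The turning torque jumped, so the latch is at its stop. Next: let the knob up, release it and rise.

{"name": "arm_command", "arguments": {
  "rows": [
    {"delta_pos": [0,0,-3],"roll": 0,"jaw": 5},
    {"delta_pos": [0,0,-6],"roll": 0,"jaw": 5},
    {"delta_pos": [0,0,-9],"roll": 0,"jaw": 5},
    {"delta_pos": [0,0,-9],"roll": 0,"jaw": 5},
    {"delta_pos": [0,0,-9],"roll": 0,"jaw": 45},
    {"delta_pos": [0,0,-9],"roll": 0,"jaw": 45},
    {"delta_pos": [0,0,-9],"roll": 0,"jaw": 45},
    {"delta_pos": [0,0,-9],"roll": 0,"jaw": 45},
    {"delta_pos": [0,0,-30],"roll": 0,"jaw": 45},
    {"delta_pos": [0,0,-60],"roll": 0,"jaw": 45},
    {"delta_pos": [0,0,-95],"roll": 0,"jaw": 45},
    {"delta_pos": [0,0,-95],"roll": 0,"jaw": 45},
    {"delta_pos": [0,0,-95],"roll": 0,"jaw": 45}
  ],
  "squeeze": 40
}}

```text
time_s: 6.28
ee_pos: [590.7, 159.6, 255.2]
ee_rot: [180.0, -0.3, 22.5]
force: [-1.1, 0.1, -0.7]
gripper_width: 40.9
gripper_force: 0.0
```

Run:
```python
from h import *
s=env.state();print(s['force'],s['ee_pos'],s['ee_rot'],s['gripper_width'])
c,y=np.array([558.5,50.5]),np.radians(5.3); R=np.array([[np.cos(y),-np.sin(y)],[np.sin(y),np.cos(y)]])
# pad from first top frame at z 194
f=dict(np.load("top0.npz")); hsv=cv2.cvtColor(f["img"],cv2.COLOR_BGR2HSV)
m=np.zeros((384,512),np.uint8); m[195:213,248:272]=hsv[195:213,248:272,2]<60
mo=cv2.moments(m,True); p=[mo["m10"]/mo["m00"],mo["m01"]/mo["m00"]]; print(p,plane(f,p,194))
P=plane(f,p,194)[0,:2]; print("box frame",R.T@(P-c))
```

```text
[-1.09497943  0.10519344 -0.65155998] [590.69127375 159.62420531 255.16500877] [179.98794381  -0.3178992   22.50634275] 40.85656136178057
[259.07547169811323, 204.0503144654088] [[482.65118156   8.52650628 194.        ]]
box frame [-79.40165812 -34.78784445]
```

{"name": "arm_command", "arguments": {
  "rows": [
    {"delta_pos": [-182,91,0],"roll": 3.4,"jaw": 0},
    {"delta_pos": [-182,91,0],"roll": 3.4,"jaw": 0},
    {"delta_pos": [-182,91,0],"roll": 3.4,"jaw": 0},
    {"delta_pos": [-182,91,0],"roll": 3.4,"jaw": 0},
    {"delta_pos": [-182,91,0],"roll": 3.4,"jaw": 0},
    {"delta_pos": [-182,91,0],"roll": 3.4,"jaw": 0},
    {"delta_pos": [-182,91,0],"roll": 3.4,"jaw": 0},
    {"delta_pos": [-182,91,20],"roll": 3.4,"jaw": 0},
    {"delta_pos": [-182,91,20],"roll": 3.4,"jaw": 0},
    {"delta_pos": [-182,91,20],"roll": 3.4,"jaw": 0}
  ],
  "squeeze": 10
}}

```text
time_s: 7.12
ee_pos: [456.2, 6.0, 231.6]
ee_rot: [-180.0, 0.2, 5.6]
force: [0.1, -0.3, 0.3]
gripper_width: 0.4
gripper_force: 0.0
```

Run:
```python
from h import *
s=env.state();print(s['force'],s['ee_pos'],s['ee_rot'],s['gripper_width'])
f=grab("scene"); a=f["img"][140:260,200:335]
cv2.imwrite("pics/s2.png",cv2.resize(a,None,fx=4.5,fy=4.5,interpolation=cv2.INTER_CUBIC))
```

```text
[ 0.1122723  -0.26951699  0.29679333] [456.18132058   6.02291443 231.60009098] [-1.79955493e+02  1.79420574e-01  5.57383112e+00] 0.4059142504236962
```

View pics/s2.png

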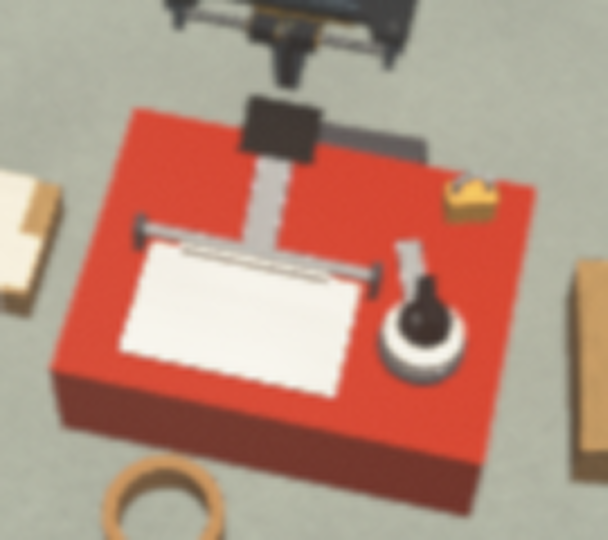

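The scene crop shows the tongue swung towards box -x (410,265), clear of the flap, with the knob up and released. The fingertips (288,85) line up with the pad (282,130). Now I lower onto the pad, slightly further in.

{"name": "arm_command", "arguments": {
  "rows": [
    {"delta_pos": [7,0,15],"roll": 0,"jaw": 0},
    {"delta_pos": [7,0,30],"roll": 0,"jaw": 0},
    {"delta_pos": [7,0,38],"roll": 0,"jaw": 0},
    {"delta_pos": [7,0,42],"roll": 0,"jaw": 0},
    {"delta_pos": [7,0,46],"roll": 0,"jaw": 0},
    {"delta_pos": [7,0,49],"roll": 0,"jaw": 0},
    {"delta_pos": [7,0,49],"roll": 0,"jaw": 0}
  ]
}}

```text
time_s: 7.75
ee_pos: [462.1, 6.3, 184.2]
ee_rot: [-180.0, 0.2, 5.6]
force: [-4.6, -0.4, 7.6]
gripper_width: 0.5
gripper_force: 3.3
```

{"name": "arm_command", "arguments": {
  "rows": [
    {"delta_pos": [0,0,3],"roll": 0,"jaw": 0},
    {"delta_pos": [0,0,6],"roll": 0,"jaw": 0},
    {"delta_pos": [0,0,9],"roll": 0,"jaw": 0},
    {"delta_pos": [0,0,10],"roll": 0,"jaw": 0},
    {"delta_pos": [0,0,10],"roll": 0,"jaw": 0},
    {"delta_pos": [0,0,10],"roll": 0,"jaw": 0},
    {"delta_pos": [0,0,10],"roll": 0,"jaw": 0}
  ]
}}

```text
time_s: 8.33
ee_pos: [462.0, 6.2, 174.6]
ee_rot: [-180.0, 0.2, 5.6]
force: [-5.2, -0.3, 5.9]
gripper_width: 1.3
gripper_force: 3.4
```

Run:
```python
from h import *
s=env.state();print(s['force'],s['ee_pos'],s['ee_rot'])
f=grab("scene"); a=f["img"][140:260,200:335]
cv2.imwrite("pics/s3.png",cv2.resize(a,None,fx=4.5,fy=4.5,interpolation=cv2.INTER_CUBIC))
# flap tilt: plane fit of bright flap pixels
y=np.radians(5.3); R=np.array([[np.cos(y),-np.sin(y)],[np.sin(y),np.cos(y)]]); c=np.array([558.5,50.5])
for f in(dict(np.load("scene0.npz")),f):
    h=cv2.cvtColor(f["img"],cv2.COLOR_BGR2HSV); v,u=np.where((h[...,1]<40)&(h[...,2]>180))
    P=zpts(f,np.c_[u,v]); B=(P[:,:2]-c)@R
    k=(B[:,0]>10)&(B[:,0]<90)&(abs(B[:,1]+35)<75)&(P[:,2]>112)&(P[:,2]<190)
    q=np.polyfit(B[k,0],P[k,2],1); print(k.sum(),q,np.arctan(q[0]))
```

```text
[-5.18100634 -0.34983654  5.93062337] [461.97189911   6.24197037 174.63533004] [-179.99651111    0.20660405    5.57901208]
913 [-3.31913243e-02  1.26011542e+02] -0.033179143804627276
792 [  0.27269769 124.76058745] 0.26622451007894604
```

View pics/s3.png

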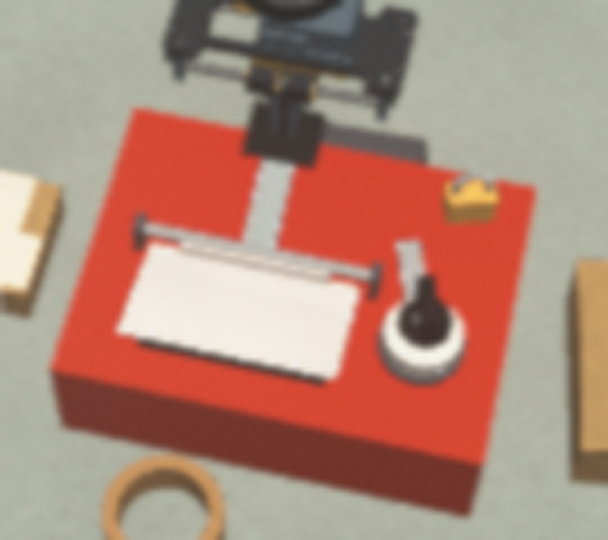

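The flap is half open (near edge raised at (240,360)), the fingertips sit on the pad and the knob is up. Depth gives a tilt of about 0.27–0.30 rad. I hold, then hand in.

{"name": "arm_command", "arguments": {
  "rows": [
    {"delta_pos": [0,0,0],"roll": 0,"jaw": 0},
    {"delta_pos": [0,0,0],"roll": 0,"jaw": 0},
    {"delta_pos": [0,0,0],"roll": 0,"jaw": 0},
    {"delta_pos": [0,0,0],"roll": 0,"jaw": 0},
    {"delta_pos": [0,0,0],"roll": 0,"jaw": 0},
    {"delta_pos": [0,0,0],"roll": 0,"jaw": 0},
    {"delta_pos": [0,0,0],"roll": 0,"jaw": 0},
    {"delta_pos": [0,0,0],"roll": 0,"jaw": 0},
    {"delta_pos": [0,0,0],"roll": 0,"jaw": 0},
    {"delta_pos": [0,0,0],"roll": 0,"jaw": 0},
    {"delta_pos": [0,0,0],"roll": 0,"jaw": 0},
    {"delta_pos": [0,0,0],"roll": 0,"jaw": 0}
  ]
}}

```text
time_s: 9.38
ee_pos: [462.0, 6.2, 174.7]
ee_rot: [-180.0, 0.2, 5.6]
force: [-5.9, -0.6, 6.6]
gripper_width: 0.5
gripper_force: 3.4
```

```bash
python3 -c "
from workcell import env
s=env.state();print(s['force'],s['ee_pos']);print(env.job_done())"
```

```text
[-5.86069112 -0.6059269   6.60416033] [462.00175566   6.22735291 174.72282279]
the job is handed in; nothing more can be done
None
```

I turned the latch to its stop, let the knob spring up and handed the job in at about 9.4 s, with the fingertips holding the pad about half-way down (0.27–0.30 rad by depth, about 6.6 N upward on the tool); no verdict came back.

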